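# Lock a board carrier in the test fixture

### The job

Slide the board carrier fully home against the back stop of the test fixture, then swing the latch handle counter-clockwise up over its cam until it drops fully into its low notch and locks the carrier, and let go. Work by feel: the notch is not in the same place on every fixture; never force the handle (no more than about 12 N at its post against the wall past the notch) and never press the carrier on its stop with more than about 40 N. Leave the other things on the bench where they are.

Things in the scene. Friction and masses are not known exactly. Their poses are not given: they have to be found in the camera images.
- fixture: Black board-test fixture bolted to the table. Origin on the table under the carrier's home place; x = the way the carrier slides home (away from the robot, yaw within 0.3), y left, z up. Deck top 40 mm above the table, spans x -130..110, y -88..152 mm. Two guide rails (y +-62 mm, x -40..90, top 56 mm) and a back stop (top 62 mm).
- carrier: Grey plate 120 x 110 x 10 mm with a green circuit board, underside 42 mm above the table. Slides only along the fixture's x with 3 N of drag, stays where left. Origin under its middle: starts at fixture x = -30 to -52 mm, fully home at x = 0 against the stop.
- carrier_tab (a point): Middle of the upright push tab at the carrier's front edge: 10 mm thick along x, 50 mm wide along y, 33 mm tall (52 to 85 mm above the table). Home: at fixture x = -55 mm, y = -15 mm.
- handle: Steel latch handle on an upright spindle, left of the carrier. Origin on the spindle axis, 40 mm above the table at rest; x points along the arm to its post. Arm 18 mm wide, top 78 mm above the table at rest. Starts within 0.15 rad of the fixture's +x; must turn counter-clockwise from above to about its +y. A 50 mm flange opposite the arm then drops in front of the carrier, if that is home.
- handle_pivot (a point): Spindle axis at deck height, fixture x = -85, y = 100 mm. The turn: 0.1 to 0.9 rad flat, a ramp lifting the handle 8 mm against a spring (9 to 14 N down; 4 to 10 N sideways at the post), a flat top, then the notch, where the spring drops it 13 mm, to 5 mm below rest height. Notch centre 1.22 to 1.92 rad from fixture +x, play 0.04 rad either way: feel for it.
- handle_grip (a point): Middle of the black upright post at the arm's end, 75 mm from the spindle axis: 16 mm across, 45 mm tall. This point is 100.5 mm above the table at rest, 108.5 on top of the cam, 95.5 in the notch. Just past the notch is a solid wall, felt as a sharp rise of force. Leaning hard on the wall or gripping the post firmly keeps the handle from dropping.
- connector: black pin connector 16 x 34 x 14 mm lying on the fixture's deck (bystander, leave alone). Origin under its middle.
- screwdriver: screwdriver 170 mm long lying on the table (bystander, leave alone). Origin under its middle.
- spare_board: loose green circuit board 100 x 70 mm, 4 mm thick, on the table (bystander, leave alone). Origin under its middle.
- multimeter: grey hand multimeter 150 x 75 x 32 mm lying on the table (bystander, leave alone). Origin under its middle.
- flux_bottle: small white bottle, 36 mm across, 75 mm tall (bystander, leave alone). Origin under its middle.
- reel: component reel lying flat, 64 mm across, 34 mm tall (bystander, leave alone). Origin under its middle.
- probe_pen: black probe pen about 135 mm long, lying (bystander, leave alone). Origin under its middle.

How it is judged (in metres and radians):
On the way, in this order (a step that is already met when the one before it is completed fails the run):
1. the carrier is fully home, the handle not yet lifted (x of carrier in the frame of fixture above -0.0025 m and z of handle_grip in the frame of fixture below 0.104 m), for 0.1 s.
2. the handle rides up on its cam, with the carrier home (x of carrier in the frame of fixture above -0.0025 m and z of handle_grip in the frame of fixture above 0.106 m), for 0.05 s.
3. the handle has dropped into the low notch (z of handle_grip in the frame of fixture below 0.0975 m and y of handle_grip in the frame of fixture above 0.16 m), for 0.2 s.
At the end, for the whole second after the job is handed in: The carrier is within 2.5 mm of its back stop, the handle is turned across and sits in its low notch (post middle less than 97.5 mm above the table, within 2 mm of the notch's floor), and both are at rest (all of step 3 and x of carrier in the frame of fixture above -0.0025 m and linear speed of each of handle, carrier below 0.01 m/s); the robot touches nothing.
It fails at once if the handle is forced: over 45 N between its cam follower or flange and the fixture (some 13 N at the post against the notch's wall) (contact force between handle and fixture above 45 N).
It fails at once if the carrier is pressed against its back stop with over 40 N (contact force between carrier and fixture above 40 N).
It fails at once if a bystander is moved by more than 25 mm (distance of any of connector, screwdriver, spare_board, multimeter, flux_bottle, reel, probe_pen from where it was at the start of the episode above 0.025 m).
It also fails if it takes over 70 s, if anything falls off the work surface, if the arm or the gripper's body presses on something with over 40 N, if the wrist force passes 120 N, or if a joint passes its speed limit or range.

### The arm

A 6-joint arm with a two-finger parallel gripper is mounted at the origin on the work surface. World frame = base frame: x ahead of the robot, y to its left, z up, the work surface at z = 0. Lengths are in m, angles in degrees, forces in N, time in s.
With the tool pointing down it reaches from about 0.375 to 0.9 m from the base axis. Payload 3.1 kg.
Tool frame: the origin (TCP) lies where the fingers leave the gripper's body, on its centre line; the fingertips stand 70 mm ahead of it and the grasp point (between the pads) lies 51 mm ahead of it; z points along the fingers, y is the line along which they close (so a half turn about z gives the same grasp; the last joint's range is limited). The gripper opens to 87 mm and grips with 3 to 60 N. Pads are 19 mm wide; open, the fingers measure 117 mm over their backs; the gripper's body (75 mm by 190 mm) begins 51 mm behind the grasp point.
Start: joints at [-81.102, 30.224, 82.088, -0, 67.689, -10.227], TCP at [0.205, -0.59, 0.292] pointing down, gripper open.
Joint ranges: [-176.69, 176.69], [-43.24, 126.21], [12.49, 139.97], [-82, 262], [0, 151.66], [-163.58, 163.58]. Speed limits (degrees/s): [159.86, 159.86, 180, 180, 180, 180].

### API

Orientations are given as a 3x3 rotation matrix whose columns are the frame's x, y, z axes.
In Python, from rig import readout, capture, calibration, bot, look_for gives the robot as it stands. The module is installed in compiled form; this text tells all that it offers.
- The arm moves only by the shell command python3 -m pendant 'ROWS'. ROWS is JSON, a list of rows, each a list of 7 numbers: the shift along the tool's x, y, z normalised to -1 to 1, where 1 is 200 mm, then the turn, a rotation vector about the tool's x, y, z normalised to -1 to 1, where 1 is 180 degrees, then the closure, from -1 (fully open) to 1 (shut). In form: [[dx, dy, dz, ax, ay, az, grip], ...]. A call has 1 to 8 rows; each row is the pose to reach, as a shift and turn from the pose commanded when the call began, along the tool's axes at that moment, turning the shorter way round; what a row does not reach only later rows make up. A row lasts 1/10 s, in which the tool goes at most 50 mm and 8.59 degrees, less where a joint would pass 70% of its speed; a pose out of reach is approached as far as the arm can. A call with a number of a shift or a turn outside -1 to 1 is refused whole. A call with a gripper value outside its range is refused whole. The fingers move at their own pace and stop on an object; the grip force is fixed at half the most. Time passes only in rows, so rows that repeat a pose let the fingers close. It gives the time, the measured TCP pose, the force, the opening and the grip force at its end, in the units of the state.
- readout.read_state(): the state, without advancing time (a new reading comes with each control period).
- capture(name): name is "scene" or "side" or "wrist"; returns (picture, depth): 420x560x3 uint8, red, green, blue; 420x560 float32, m along the optical axis (not along the pixel's ray), 0 where there is no reading.
- calibration(name): a dict with "mtx" (3x3 intrinsics, pixels), "k1" (the pictures are not rectified: a ray, as slopes to the right and down, at radius r is drawn at 1 + k1 r^2 times it, then the intrinsics apply), "T" (4x4, takes a point from camera to world coordinates); the wrist camera has in their place "mount" (4x4, takes a point from camera to tool coordinates, whose origin is the TCP and whose axes are the flange's). Camera axes: x right, y down, z forward; pixel columns grow to the right and rows downward; lengths in m; the calibration is good to about 2 mm. A picture is of the moment at which its call begins: read the wrist's pose just before it. calibration takes no time and is no camera call.
- bot.hand_in(): hands the job in; it is judged then, once.
Trained networks look in the newest picture that a camera, given by its name, has taken for a name from the list of things; names that differ only in an ending like _2 or _b are one class to them, and where a whole thing is asked for, a point or a joint stands for the part that bears it (a point fixed in the world has none). Each returns a list of dicts, best first, with "conf" (0 to 1); they miss things now and then, are a little off and sometimes report something else, mostly with a low value. They report only what shows in the picture. A call takes as long as a camera call.
- look_for(thing, camera): "extent" ([left, top, right, bottom] in pixels, round what is visible of it).
The state is a dict: "time_s": time; "joint_positions": joint angles; "qvel": joint speeds; "tau": joint torques, N m; "position": TCP position; "tcp_rot": TCP orientation; "force": force on the tool from outside, world axes, zero at the start; "moment": the same for the moment, N m; "opening": opening from 0.0 (shut) to 1.0 (fully open); "grasp_force": force on a finger pad.
Only numpy, scipy, OpenCV 4.12 (cv2) and the standard library are available. Lean on these libraries where they do the work, as an engineer would, in place of code of your own. Each camera call takes 0.05 s, during which the arm holds its last target. There are 200 camera calls.

## Working session

There is one attempt and no reset: what is moved stays moved. The work goes in short steps, Python scripts to look and compute and a shell command to move; the robot and the scene stay as the last step left them, time stands still between calls to the robot, and variables do not carry over. Pictures are saved under pics/ and viewed, at most 10 in all, crops included, and the job is handed in when it is done.

```bash
mkdir -p pics
cat > h.py <<'E'
import numpy as np,cv2
from rig import readout,capture,calibration,bot,look_for
def cloud(cam,depth):
    c=calibration(cam);K=np.array(c["mtx"]);k=c["k1"]
    v,u=np.mgrid[:420,:560].astype(float)
    p=cv2.undistortPoints(np.stack([u,v],-1).reshape(-1,1,2),K,np.array([k,0,0,0,0.])).reshape(420,560,2)
    P=np.dstack([p*depth[...,None],depth])
    T=np.array(c["T"]) if "T" in c else None
    if T is None:
        s=readout.read_state();W=np.eye(4);W[:3,:3]=s["tcp_rot"];W[:3,3]=s["position"];T=W@np.array(c["mount"])
    return P@T[:3,:3].T+T[:3,3]
E
python3 - <<'E'
from h import *
for c in("scene","side"):
    im,d=capture(c);P=cloud(c,d);np.savez(c+".npz",P=P,d=d,im=im)
    cv2.imwrite(f"pics/{c}0.png",im[...,::-1])
    for t in["fixture","carrier","carrier_tab","handle","handle_grip","connector"]:
        for r in look_for(t,c)[:1]:
            e=r["extent"];u,v=int((e[0]+e[2])/2),int((e[1]+e[3])/2)
            print(c,t,r["conf"],np.round(e),P[v,u].round(3))
s=readout.read_state();print(s)
E
```

```text
scene fixture 0.68 [111. 199. 274. 337.] [ 0.63  -0.161  0.042]
scene carrier 0.83 [131. 222. 208. 281.] [ 0.573 -0.187  0.053]
scene carrier_tab 0.68 [134. 223. 209. 280.] [ 0.576 -0.183  0.054]
scene handle 0.67 [178. 197. 219. 234.] [ 0.529 -0.1    0.077]
scene handle_grip 0.72 [177. 199. 221. 237.] [ 0.534 -0.1    0.075]
scene connector 0.43 [244. 246. 258. 262.] [ 0.666 -0.047  0.053]
side fixture 0.61 [254. 156. 367. 242.] [ 0.589 -0.101  0.039]
side carrier 0.68 [304. 160. 359. 194.] [ 0.571 -0.189  0.055]
side carrier_tab 0.88 [308. 162. 363. 196.] [ 0.559 -0.182  0.056]
side handle 0.82 [307. 169. 372. 216.] [ 0.525 -0.1    0.076]
side handle_grip 0.87 [304. 167. 366. 219.] [ 0.533 -0.094  0.078]
{'time_s': 0.7, 'joint_positions': array([-8.11026848e+01,  3.02197438e+01,  8.20867377e+01, -1.34813030e-03,
        6.76888501e+01, -1.02286606e+01]), 'qvel': array([-0.05121324,  0.0457085 , -0.01750206, -0.06944385, -0.1026163 ,
       -0.02399252]), 'tau': array([-8.66185110e-05, -4.39864755e+01, -1.76951122e+01,  6.32560509e-02,
        5.02567424e-02, -1.46688268e-05]), 'position': array([ 0.20478543, -0.59048224,  0.29229413]), 'tcp_rot': array([[ 9.44797540e-01,  3.27654710e-01, -8.90410229e-06],
       [ 3.27654708e-01, -9.44797537e-01, -8.38646527e-05],
       [-3.58912224e-05,  7.63176465e-05, -9.99999996e-01]]), 'force': array([ 0.00879989, -0.70336384,  0.17755064]), 'moment': array([ 0.00015709, -0.03945117, -0.02397027]), 'grasp_force': 0.0, 'opening': 1.0008860403670135}
```

Run:
```python
from h import *
z=np.load("scene.npz");a=cv2.resize(z["im"][180:350,90:300],None,fx=3.5,fy=3.5,interpolation=2)[...,::-1];cv2.imwrite("pics/s1.png",a)
# deck outline, tab, post from both clouds
Q=[]
for c in("scene","side"):
    z=np.load(c+".npz");P=z["P"][z["d"]>0];Q.append(P)
    m=lambda lo,hi:P[(P[:,2]>lo)&(P[:,2]<hi)&(P[:,0]>.4)&(P[:,0]<.85)&(P[:,1]>-.4)&(P[:,1]<.1)]
    D=m(.035,.09);r=cv2.minAreaRect(D[:,:2].astype(np.float32)*1000);print(c,"deck",len(D),r,cv2.boxPoints(r))
    H=m(.062,.14)
    # cluster
    from scipy.cluster.hierarchy import fcluster,linkage
    l=fcluster(linkage(H[:,:2],'single'),.012,'distance')
    for i in set(l):
        C=H[l==i]
        if len(C)>8:print(c,len(C),C.min(0).round(3),C.max(0).round(3),C.mean(0).round(3))
```

```text
scene deck 11149 ((610.794921875, -184.4544219970703), (254.9666290283203, 327.37530517578125), 14.649063110351562) [[ 446.05948    -58.328033 ]
 [ 528.8519    -375.06134  ]
 [ 775.5304    -310.5808   ]
 [ 692.7379       6.1524963]]
scene 111 [ 0.656 -0.316  0.062] [ 0.675 -0.299  0.079] [ 0.668 -0.307  0.073]
scene 301 [ 0.675 -0.217  0.062] [ 0.714 -0.091  0.066] [ 0.695 -0.157  0.063]
scene 465 [ 0.495 -0.112  0.062] [ 0.593 -0.077  0.124] [ 0.551 -0.093  0.085]
scene 115 [ 0.579 -0.221  0.062] [ 0.615 -0.156  0.066] [ 0.601 -0.195  0.063]
scene 13 [ 0.549 -0.225  0.062] [ 0.566 -0.217  0.064] [ 0.558 -0.221  0.063]
scene 255 [ 0.506 -0.237  0.062] [ 0.526 -0.188  0.087] [ 0.517 -0.214  0.077]
side deck 6427 ((610.0997924804688, -179.51353454589844), (252.18763732910156, 327.24957275390625), 15.136850357055664) [[ 445.65424   -54.49202 ]
 [ 531.10736  -370.38766 ]
 [ 774.54535  -304.53503 ]
 [ 689.0922     11.360596]]
side 47 [ 0.657 -0.312  0.062] [ 0.676 -0.294  0.076] [ 0.665 -0.302  0.071]
side 61 [ 0.673 -0.212  0.062] [ 0.714 -0.088  0.065] [ 0.693 -0.144  0.063]
side 585 [ 0.488 -0.106  0.062] [ 0.591 -0.069  0.123] [ 0.543 -0.084  0.083]
side 89 [ 0.504 -0.233  0.062] [ 0.524 -0.183  0.087] [ 0.512 -0.2    0.079]
side 27 [ 0.593 -0.219  0.062] [ 0.612 -0.187  0.065] [ 0.602 -0.204  0.063]
```

View pics/s1.png

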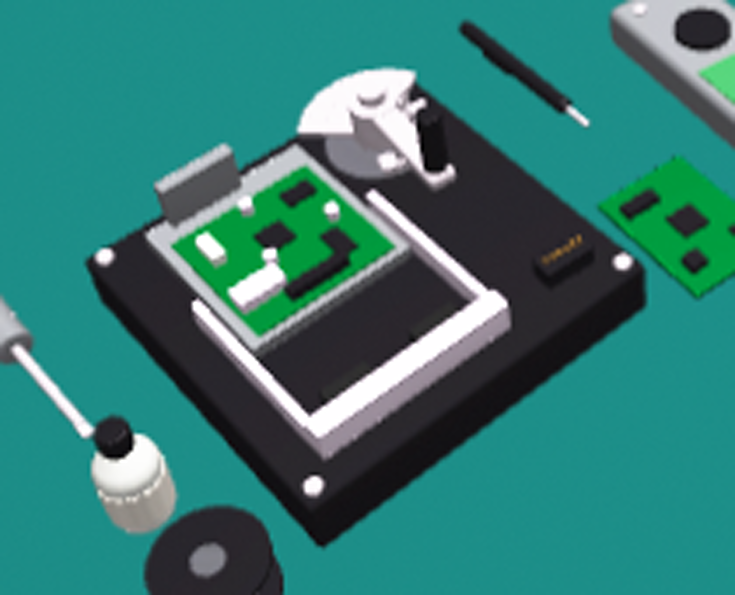

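View pics/side0.png

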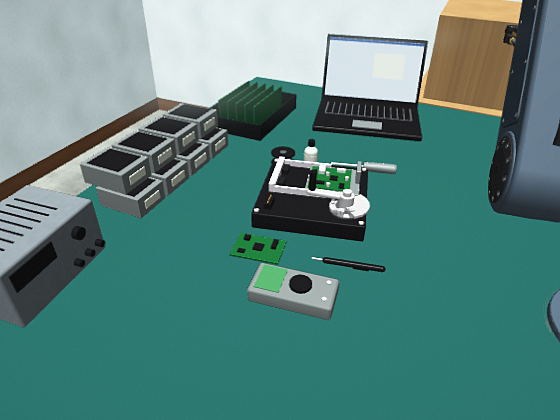

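The scene crop shows the tab at upper left of the carrier, the handle post at about (430,140), and the connector at (565,255). The bottle and screwdriver lie on the right-hand side, clear of the path. Next I fit the fixture frame precisely.

Run:
```python
from h import *
for c in("scene","side"):
    z=np.load(c+".npz");P=z["P"][z["d"]>0]
    m=lambda lo,hi:P[(P[:,2]>lo)&(P[:,2]<hi)&(P[:,0]>.4)&(P[:,0]<.85)&(P[:,1]>-.31)&(P[:,1]<.1)]
    D=m(.037,.044);img=np.zeros((500,500),np.uint8)
    D=m(.037,.044)
    # drop bottle: keep largest connected
    ij=((D[:,:2]-[.4,-.35])*1000).astype(int);img[ij[:,0],ij[:,1]]=255
    img=cv2.morphologyEx(img,cv2.MORPH_CLOSE,np.ones((9,9)))
    n,l,st,_=cv2.connectedComponentsWithStats(img);k=1+np.argmax(st[1:,4])
    pts=np.argwhere(l==k).astype(np.float32)
    r=cv2.minAreaRect(pts);B=cv2.boxPoints(r)/1000+[.4,-.35];print(c,r[1],r[2],B.round(4))
    S=m(.0605,.064);S=S[(S[:,0]>.665)];r2=cv2.minAreaRect((S[:,:2]*1000).astype(np.float32));print("stop",r2)
    yaw=np.radians(r[2] if r[2]<45 else r[2]-90)
    R=np.array([[np.cos(yaw),-np.sin(yaw)],[np.sin(yaw),np.cos(yaw)]])
    ctr=np.array(r[0])/1000+[.4,-.35];o=ctr-R@[-.010,.032];print("yaw",yaw,"origin",o.round(4))
    f=lambda X:(X[:,:2]-o)@R
    T=m(.072,.09);F=f(T);t=F[F[:,1]<.03];print("tab fx",t.min(0).round(4),t.max(0).round(4))
    T=m(.1,.13);F=f(T);print("post",F.min(0).round(4),F.max(0).round(4),F.mean(0).round(4),T[:,2].max())
    print("pivot world",(o+R@[-.085,.1]).round(4))
```

```text
scene (242.60992431640625, 239.86143493652344) 13.240520477294922 [[ 0.4503 -0.0566]
 [ 0.5052 -0.2901]
 [ 0.7414 -0.2345]
 [ 0.6864 -0.001 ]]
stop ((693.9784545898438, -199.78939819335938), (216.62306213378906, 43.780094146728516), 89.19730377197266)
yaw 0.2310906770065275 origin [ 0.6129 -0.1744]
tab fx [-0.112  -0.1453] [0.0301 0.0091]
post [-0.0154  0.0843] [-0.0007  0.099 ] [-0.0062  0.0911] 0.12377613234376295
pivot world [ 0.5072 -0.0965]
side (239.38265991210938, 239.62518310546875) 14.03624439239502 [[ 0.4511 -0.0535]
 [ 0.5092 -0.2859]
 [ 0.7415 -0.2279]
 [ 0.6834  0.0046]]
stop ((692.270751953125, -194.54214477539062), (212.83164978027344, 45.461814880371094), 87.92529296875)
yaw 0.24497867926188402 origin [ 0.6138 -0.1693]
tab fx [-0.1117 -0.1502] [0.0262 0.0112]
post [-0.018   0.0825] [-0.003   0.1018] [-0.0105  0.0946] 0.12323262161126841
pivot world [ 0.507  -0.0929]
```

```bash
cat >> h.py <<'E'
from scipy.spatial.transform import Rotation as Ro
YAW=0.238;O=np.array([.6133,-.172]);RF=np.array([[np.cos(YAW),-np.sin(YAW)],[np.sin(YAW),np.cos(YAW)]])
def plan(fx,fy,ztip,fyaw):
    "row numbers for tip at fixture (fx,fy), world height ztip, tool x at fixture yaw fyaw"
    s=readout.read_state();R=np.array(s["tcp_rot"]);p=np.r_[O+RF@[fx,fy],ztip+.07]
    a=YAW+fyaw;Rt=np.array([[np.cos(a),np.sin(a),0],[np.sin(a),-np.cos(a),0],[0,0,-1.]])
    return np.r_[R.T@(p-s["position"])/.2,Ro.from_matrix(R.T@Rt).as_rotvec()/np.pi].round(3)
def push(th,gap=0,z=.095,r=.075,half=.023,back=0):
    "tool pose behind post at handle angle th (fixture frame), pushing along tool -y"
    t=np.array([-np.sin(th),np.cos(th)]);c=np.array([-.085,.1])+r*np.array([np.cos(th),np.sin(th)])-(half+gap)*t
    return plan(c[0],c[1],z,th)
def st():
    s=readout.read_state();f=RF.T@(s["position"][:2]-O);R=s["tcp_rot"]
    print("t",round(s["time_s"],2),"fix",f.round(4),"tipz",round(s["position"][2]-.07,4),"yaw",round(np.arctan2(R[1,0],R[0,0])-YAW,3),"F fix",np.round(RF.T@s["force"][:2],2),round(s["force"][2],2),"op",round(s["opening"],2))
E
python3 -c "
from h import *
print(plan(-.15,-.015,.2,0),plan(-.15,-.015,.066,0))"
```

```text
[ 1.862 -1.305  0.111  0.     0.     0.031] [ 1.862 -1.305  0.781  0.     0.     0.031]
```

```bash
python3 -m pendant '[[0.23,-0.163,0.02,0,0,0.031,1],[0.46,-0.326,0.04,0,0,0.031,1],[0.65,-0.45,0.06,0,0,0.031,1],[0.85,-0.6,0.08,0,0,0.031,1],[0.95,-0.66,0.11,0,0,0.031,1],[0.95,-0.66,0.11,0,0,0.031,1]]' ; python3 -c "
from h import *
st();print(plan(-.15,-.015,.2,0),plan(-.15,-.015,.066,0))"
```

```text
time_s: 1.3
position: [0.3425, -0.3991, 0.2696]
tcp_rot: [[0.971, 0.239, -0.001], [0.239, -0.971, 0.004], [0.0, -0.004, -1.0]]
force: [-0.3, -0.5, 0.2]
opening: 0.542
grasp_force: 0.0
t 1.3 fix [-0.3167 -0.1569] tipz 0.1996 yaw 0.003 F fix [-0.38 -0.43] 0.24 op 0.54
[ 0.836 -0.707  0.001 -0.001 -0.     0.001] [ 0.836 -0.704  0.671 -0.001 -0.     0.001]
```

```bash
python3 -m pendant '[[0.2,-0.17,0,0,0,0,1],[0.4,-0.34,0,0,0,0,1],[0.6,-0.51,0,0,0,0,1],[0.8,-0.68,0.0,0,0,0,1],[0.836,-0.706,0.2,0,0,0,1],[0.836,-0.706,0.45,0,0,0,1],[0.836,-0.706,0.671,0,0,0,1],[0.836,-0.706,0.671,0,0,0,1]]' ; python3 -c "
from h import *
st();print(plan(-.15,-.015,.066,0))
im,d=capture('wrist');cv2.imwrite('pics/w1.png',im[...,::-1]);P=cloud('wrist',d).reshape(-1,3);F=np.c_[(P[:,:2]-O)@RF,P[:,2]]
T=F[(F[:,2]>.062)&(F[:,2]<.09)&(abs(F[:,1]+.015)<.05)&(abs(F[:,0]+.1)<.035)];print(len(T),T.min(0) if len(T) else 0,T.max(0) if len(T) else 0)"
```

```text
time_s: 2.1
position: [0.4678, -0.2257, 0.1305]
tcp_rot: [[0.972, 0.234, -0.011], [0.234, -0.972, 0.008], [-0.008, -0.01, -1.0]]
force: [-0.4, 0.2, -0.5]
opening: 0.003
grasp_force: 0.0
t 2.1 fix [-0.1541 -0.0178] tipz 0.0605 yaw -0.002 F fix [-0.35  0.31] -0.54 op 0.0
[ 0.02  -0.014 -0.028 -0.003  0.003 -0.001]
4254 [-0.11081461 -0.04254428  0.0620561 ] [-0.06501125  0.01720919  0.08993705]
```

View pics/w1.png

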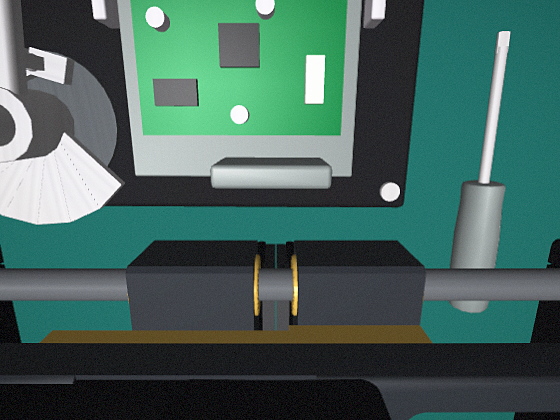

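The wrist view shows the shut fingers (270,290) squarely facing the tab (270,172), with a free path between them. I push in, quickly at first and then by feel.

```bash
python3 -m pendant '[[0.06,0,0,0,0,0,1],[0.12,0,0,0,0,0,1],[0.16,0,0,0,0,0,1],[0.2,0,0,0,0,0,1],[0.24,0,0,0,0,0,1],[0.28,0,0,0,0,0,1],[0.31,0,0,0,0,0,1],[0.33,0,0,0,0,0,1]]' ; python3 -c "
from h import *
st()"
```

```text
time_s: 2.95
position: [0.5351, -0.2113, 0.136]
tcp_rot: [[0.972, 0.235, -0.0], [0.235, -0.972, 0.0], [-0.0, -0.0, -1.0]]
force: [-3.1, -1.7, 2.0]
opening: 0.006
grasp_force: 1.6
t 2.95 fix [-0.0852 -0.0197] tipz 0.066 yaw -0.001 F fix [-3.42 -0.87] 2.01 op 0.01
```

```bash
python3 -m pendant '[[0.015,0,0,0,0,0,1],[0.03,0,0,0,0,0,1],[0.045,0,0,0,0,0,1]]' ; python3 -c "
from h import *
st()"; python3 -m pendant '[[0.006,0,0,0,0,0,1],[0.012,0,0,0,0,0,1]]'; python3 -c "
from h import *
st()"
```

```text
time_s: 3.25
position: [0.5433, -0.2093, 0.1358]
tcp_rot: [[0.972, 0.234, -0.001], [0.234, -0.972, 0.001], [-0.001, -0.001, -1.0]]
force: [-3.3, -1.2, 3.3]
opening: 0.001
grasp_force: 1.6
t 3.25 fix [-0.0768 -0.0197] tipz 0.0658 yaw -0.002 F fix [-3.48 -0.42] 3.26 op 0.0
time_s: 3.45
position: [0.5456, -0.2087, 0.1359]
tcp_rot: [[0.972, 0.234, -0.001], [0.234, -0.972, 0.001], [-0.001, -0.001, -1.0]]
force: [-2.8, -1.3, 1.8]
opening: 0.007
grasp_force: 1.5
t 3.45 fix [-0.0744 -0.0197] tipz 0.0659 yaw -0.002 F fix [-3.01 -0.63] 1.83 op 0.01
```

```bash
for i in 1 2; do python3 -m pendant '[[0.005,0,0,0,0,0,1],[0.01,0,0,0,0,0,1]]' >/dev/null; python3 -c "
from h import *
st()"; done
```

```text
t 3.65 fix [-0.0726 -0.0197] tipz 0.0659 yaw -0.002 F fix [-6.56 -0.78] 2.07 op 0.0
t 3.85 fix [-0.0722 -0.0198] tipz 0.0659 yaw -0.0 F fix [-10.84  -1.92] 4.42 op 0.0
```

The force stepped up to 11 N with the finger stalled at -72 mm, so the carrier is home. I back off and go to the handle.

```bash
python3 -m pendant '[[-0.1,0,0,0,0,0,1],[-0.15,0,-0.1,0,0,0,1],[-0.15,0,-0.3,0,0,0,1],[-0.15,0,-0.45,0,0,0,1],[-0.15,0,-0.45,0,0,0,1]]' >/dev/null; python3 -c "
from h import *
st();im,d=capture('scene');P=cloud('scene',d);F=np.dstack([(P[...,:2]-O)@RF,P[...,2]]).reshape(-1,3)
T=F[(F[:,2]>.1)&(F[:,2]<.128)&(abs(F[:,1]-.1)<.03)&(F[:,0]>-.06)&(F[:,0]<.03)];print('post',len(T),T.mean(0),T.max(0))
T=F[(F[:,2]>.07)&(F[:,2]<.09)&(abs(F[:,1]+.015)<.03)&(F[:,0]>-.12)&(F[:,0]<-.03)];print('tab',len(T),T.min(0),T.max(0))
print(push(-.1,.014,.13),push(-.1,.014,.095))"
```

```text
t 4.35 fix [-0.0975 -0.0222] tipz 0.1606 yaw -0.002 F fix [-0.19 -0.21] -0.36 op 0.0
post 87 [-0.00635502  0.08887254  0.1143841 ] [-0.00022252  0.09733773  0.12378094]
tab 209 [-0.06096375 -0.0407287   0.07010503] [-0.0490262   0.00922623  0.08841766]
[ 0.421 -0.386  0.143  0.002 -0.002  0.031] [ 0.419 -0.387  0.318  0.002 -0.002  0.031]
```

```bash
python3 -m pendant '[[0.2,-0.18,0,0,0,0.01,1],[0.38,-0.34,0,0,0,0.031,1],[0.42,-0.386,0.1,0,0,0.031,1],[0.42,-0.386,0.25,0,0,0.031,1],[0.42,-0.386,0.318,0,0,0.031,1],[0.42,-0.386,0.318,0,0,0.031,1]]' >/dev/null; python3 -c "
from h import *
st();im,d=capture('side');cv2.imwrite('pics/sd1.png',cv2.resize(im[140:250,240:400],None,fx=5,fy=5)[...,::-1])
print([push(a).tolist() for a in (-.1,0,.1,.2,.3)])"
```

```text
t 5.0 fix [-0.0177  0.0583] tipz 0.0892 yaw -0.099 F fix [ 0.13 -0.71] -0.49 op 0.0
[[0.015, -0.063, -0.021, -0.001, 0.001, 0.0], [0.025, -0.101, -0.021, -0.001, 0.001, -0.032], [0.03, -0.14, -0.021, -0.001, 0.001, -0.064], [0.032, -0.179, -0.021, -0.001, 0.001, -0.095], [0.03, -0.218, -0.02, -0.001, 0.001, -0.127]]
```

View pics/sd1.png

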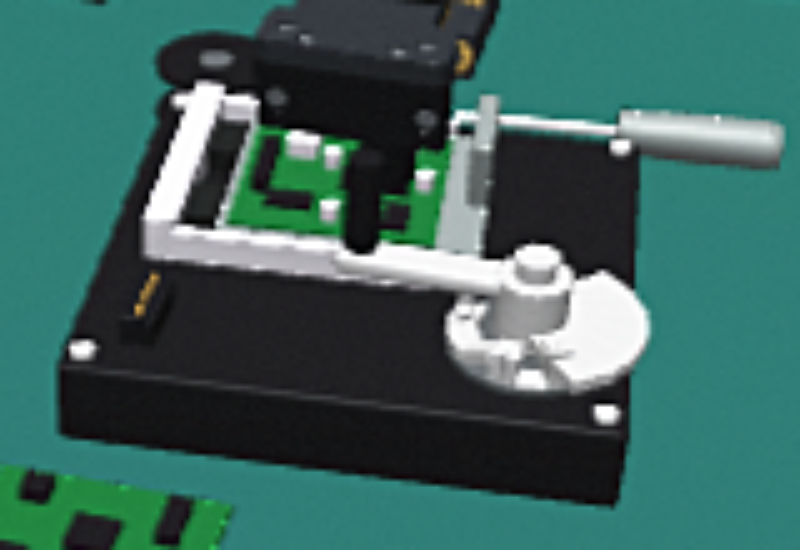

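The finger is right of the post (365,200) and clear, with the carrier up at its stop. I let it settle, then plan the arc.

```bash
python3 -m pendant '[[0,0,0,0,0,0,1],[0,0,0,0,0,0,1]]' >/dev/null; python3 -c "
from h import *
st()
for a in np.arange(-.1,.61,.1): print(round(a,1),push(a).tolist())
im,d=capture('scene');P=cloud('scene',d);F=np.dstack([(P[...,:2]-O)@RF,P[...,2]]).reshape(-1,3)
for y0 in(-.04,0.03):
  T=F[(abs(F[:,1]-y0)<.012)&(F[:,0]>.03)&(F[:,0]<.13)];T=T[np.argsort(T[:,0])];print(T[::max(1,len(T)//25)][:,[0,2]].round(3).tolist())"
```

```text
t 5.25 fix [-0.0158  0.0562] tipz 0.0936 yaw -0.1 F fix [-0.39  0.24] 0.51 op 0.01
-0.1 [0.009, -0.068, -0.007, 0.0, -0.001, 0.0]
0.0 [0.018, -0.106, -0.007, 0.0, -0.001, -0.032]
0.1 [0.024, -0.145, -0.007, 0.0, -0.001, -0.064]
0.2 [0.026, -0.184, -0.007, 0.0, -0.001, -0.095]
0.3 [0.024, -0.224, -0.007, 0.001, -0.001, -0.127]
0.4 [0.018, -0.262, -0.007, 0.001, -0.001, -0.159]
0.5 [0.008, -0.3, -0.007, 0.001, -0.001, -0.191]
0.6 [-0.005, -0.337, -0.007, 0.001, -0.001, -0.223]
[[0.03, 0.052], [0.035, 0.054], [0.037, 0.059], [0.043, 0.056], [0.049, 0.054], [0.053, 0.054], [0.058, 0.046], [0.063, 0.054], [0.075, 0.062], [0.082, 0.064], [0.087, 0.063], [0.088, 0.046], [0.089, 0.063], [0.09, 0.051], [0.093, 0.043], [0.099, 0.041], [0.104, 0.041], [0.108, -0.001], [0.108, 0.016], [0.109, 0.03], [0.109, -0.0], [0.109, 0.021], [0.112, 0.001], [0.116, -0.001], [0.122, 0.001], [0.127, 0.001]]
[[0.03, 0.055], [0.036, 0.056], [0.042, 0.054], [0.048, 0.061], [0.054, 0.056], [0.058, 0.053], [0.064, 0.052], [0.07, 0.055], [0.081, 0.063], [0.086, 0.063], [0.088, 0.054], [0.089, 0.057], [0.09, 0.04], [0.091, 0.063], [0.097, 0.039], [0.102, 0.04], [0.107, 0.039], [0.108, 0.035], [0.109, 0.042], [0.109, 0.01], [0.11, 0.013], [0.11, 0.034], [0.113, -0.0], [0.118, 0.002], [0.124, 0.002], [0.129, 0.001]]
```

```bash
python3 -m pendant '[[0.009,-0.068,-0.007,0,0,0,1],[0.018,-0.106,-0.007,0,0,-0.032,1],[0.024,-0.145,-0.007,0,0,-0.064,1],[0.026,-0.184,-0.007,0,0,-0.095,1],[0.024,-0.224,-0.007,0,0,-0.127,1],[0.018,-0.262,-0.007,0,0,-0.159,1]]' >/dev/null; python3 -c "
from h import *
st()
for a in np.arange(.4,1.11,.1): print(round(a,1),push(a).tolist())
im,d=capture('scene');P=cloud('scene',d);F=np.dstack([(P[...,:2]-O)@RF,P[...,2]]).reshape(-1,3)
T=F[(F[:,2]>.1)&(F[:,2]<.14)&(F[:,1]>.10)&(F[:,0]>-.06)&(F[:,0]<.03)];print('post',len(T),T.mean(0),T.max(0))
"
```

```text
t 5.9 fix [-0.0069  0.1085] tipz 0.0948 yaw 0.406 F fix [-2.04 -3.68] -0.55 op 0.01
0.4 [-0.001, 0.002, -0.001, 0.001, -0.0, 0.002]
0.5 [0.009, -0.036, -0.001, 0.001, -0.0, -0.03]
0.6 [0.015, -0.075, -0.001, 0.001, 0.0, -0.062]
0.7 [0.017, -0.114, -0.001, 0.001, 0.0, -0.094]
0.8 [0.015, -0.153, -0.001, 0.001, 0.0, -0.125]
0.9 [0.009, -0.192, -0.001, 0.001, 0.0, -0.157]
1.0 [-0.0, -0.23, -0.002, 0.001, 0.0, -0.189]
1.1 [-0.014, -0.267, -0.002, 0.001, 0.0, -0.221]
post 388 [-0.00975932  1.00945981  0.11923213] [0.02965301 1.33237386 0.13979559]
```

```bash
python3 -m pendant '[[0.009,-0.036,0,0,0,-0.03,1],[0.015,-0.075,0,0,0,-0.062,1],[0.017,-0.114,0,0,0,-0.094,1],[0.015,-0.153,0,0,0,-0.125,1],[0.009,-0.192,0,0,0,-0.157,1],[0,-0.23,0,0,0,-0.189,1]]' >/dev/null
cat >> h.py <<'E'
def post(cam='side'):
    im,d=capture(cam);P=cloud(cam,d);F=np.dstack([(P[...,:2]-O)@RF,P[...,2]]).reshape(-1,3)
    r=np.hypot(F[:,0]+.085,F[:,1]-.1);dark=im.reshape(-1,3).max(1)<60
    T=F[(F[:,2]>.092)&(F[:,2]<.15)&(r>.06)&(r<.09)&(F[:,1]>.12)&dark]
    s=readout.read_state();R=np.array(s["tcp_rot"]);q=(T[:,:2]@RF.T+O-s["position"][:2])@R[:2,1] # along tool y
    T=T[q<-.012]
    if len(T):print(cam,len(T),'mean',T.mean(0).round(4),'ztop',np.percentile(T[:,2],[90,97]).round(4),'th',round(np.arctan2(T[:,1].mean()-.1,T[:,0].mean()+.085),3))
    return im
def rep(a):
    st();post();[print(round(x,2),push(x).tolist()) for x in a]
E
python3 -c "
from h import *
rep([1,1.04,1.08,1.12,1.16,1.2])
im=post('scene');cv2.imwrite('pics/s2.png',cv2.resize(im[150:300,120:320],None,fx=4,fy=4)[...,::-1])"
```

```text
t 6.55 fix [-0.0194  0.1464] tipz 0.0969 yaw 0.998 F fix [  7.22 -13.22] 2.12 op 0.01
side 115 mean [-0.0329  0.1594  0.1135] ztop [0.1252 0.1474] th 0.85
1 [0.001, -0.03, 0.01, 0.006, 0.0, 0.0]
1.04 [0.005, -0.045, 0.01, 0.006, 0.001, -0.012]
1.08 [0.009, -0.06, 0.009, 0.006, 0.001, -0.025]
1.12 [0.012, -0.076, 0.009, 0.006, 0.001, -0.038]
1.16 [0.014, -0.091, 0.009, 0.006, 0.001, -0.05]
1.2 [0.016, -0.107, 0.008, 0.006, 0.001, -0.063]
```

View pics/s2.png

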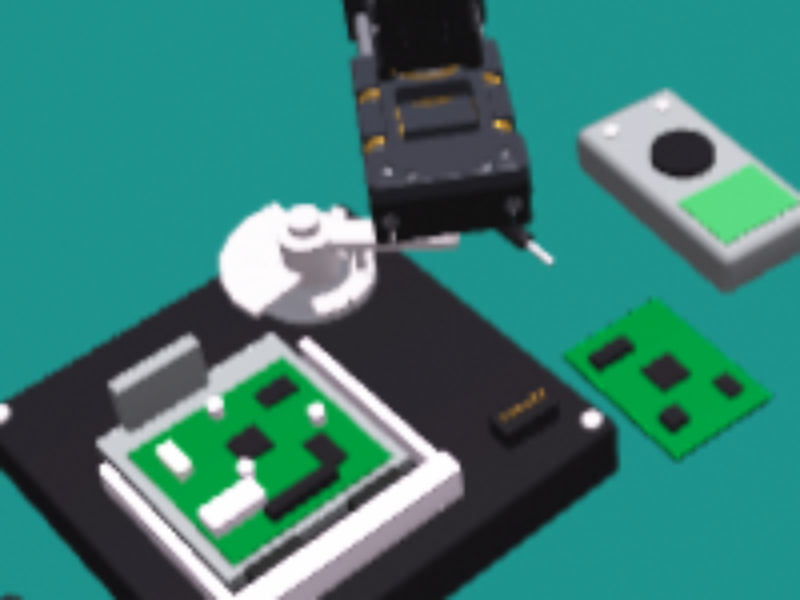

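```bash
python3 -m pendant '[[0,0,0,0,0,0,1],[0,0,0,0,0,0,1]]' >/dev/null; python3 -c "
from h import *
rep([.9,.95,1,1.05,1.1])
im=capture('side')[0];cv2.imwrite('pics/sd2.png',cv2.resize(im[130:240,270:400],None,fx=5,fy=5)[...,::-1])"
```

```text
t 6.85 fix [-0.0214  0.149 ] tipz 0.0968 yaw 0.992 F fix [ 3.47 -4.14] 5.91 op 0.0
side 159 mean [-0.035   0.1618  0.117 ] ztop [0.144  0.1483] th 0.891
0.9 [-0.016, 0.017, 0.009, 0.004, -0.0, 0.029]
0.95 [-0.009, -0.002, 0.009, 0.004, -0.0, 0.014]
1 [-0.003, -0.02, 0.009, 0.004, -0.0, -0.002]
1.05 [0.002, -0.039, 0.008, 0.004, -0.0, -0.018]
1.1 [0.006, -0.058, 0.008, 0.004, -0.0, -0.034]
```

View pics/sd2.png

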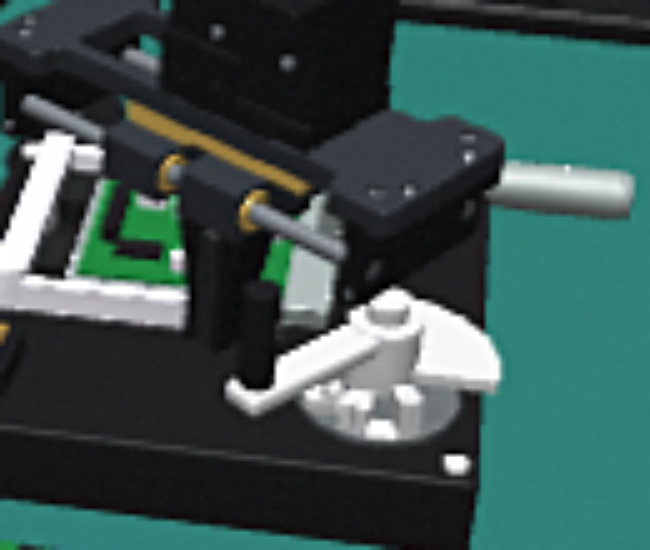

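The post (260,330) is partly up the ramp with the finger behind it. I advance in small arc steps, and measure the arm's top surface to get lift and angle.

```bash
cat >> h.py <<'E'
def arm(cam='side'):
    st();im,d=capture(cam);P=cloud(cam,d);F=np.dstack([(P[...,:2]-O)@RF,P[...,2]]).reshape(-1,3)
    r=np.hypot(F[:,0]+.085,F[:,1]-.1);b=im.reshape(-1,3).min(1)>120
    T=F[(F[:,2]>.06)&(F[:,2]<.1)&(r>.03)&(r<.062)&(F[:,1]>.1)&b];k=readout.read_state();f=RF.T@k["force"][:2]
    a=np.arctan2(k["tcp_rot"][1,0],k["tcp_rot"][0,0])-YAW
    print('arm',len(T),'z',np.percentile(T[:,2],[50,80,90]).round(4) if len(T) else 0,'th',np.median(np.arctan2(T[:,1]-.1,T[:,0]+.085)).round(3) if len(T) else 0,'Ft',round(f@[-np.sin(a),np.cos(a)],2),'Fr',round(f@[np.cos(a),np.sin(a)],2))
E
python3 -c "
from h import *
arm()"; for i in 1 2; do python3 -m pendant '[[0.0022,-0.0075,0,0,0,-0.0064,1],[0.0043,-0.015,0,0,0,-0.0127,1],[0.0043,-0.015,0,0,0,-0.0127,1]]' >/dev/null; python3 -c "
from h import *
arm()"; done
```

```text
t 6.95 fix [-0.0214  0.1491] tipz 0.0968 yaw 0.992 F fix [ 3.19 -4.47] 6.33 op 0.01
arm 136 z [0.0799 0.0813 0.0818] th 1.009 Ft -5.36 Fr -1.05
t 7.3 fix [-0.0223  0.1506] tipz 0.0969 yaw 1.033 F fix [ 5.2  -6.51] 3.57 op 0.0
arm 131 z [0.0802 0.0816 0.0821] th 1.015 Ft -7.27 Fr -2.39
t 7.65 fix [-0.0236  0.1523] tipz 0.0972 yaw 1.073 F fix [ 6.18 -6.09] 5.28 op 0.01
arm 133 z [0.0802 0.0816 0.0823] th 1.042 Ft -8.14 Fr -2.99
```

```bash
for i in 1 2 3; do python3 -m pendant '[[0.0022,-0.0075,0,0,0,-0.0064,1],[0.0043,-0.015,0,0,0,-0.0127,1],[0.0043,-0.015,0,0,0,-0.0127,1]]' >/dev/null; python3 -c "
from h import *
arm()"; done
```

```text
t 8.0 fix [-0.0252  0.1542] tipz 0.0976 yaw 1.113 F fix [ 6.52 -5.72] 6.96 op 0.01
arm 131 z [0.0806 0.0823 0.0827] th 1.062 Ft -8.72 Fr -2.37
t 8.35 fix [-0.0268  0.1561] tipz 0.0979 yaw 1.152 F fix [ 7.85 -6.45] 7.74 op 0.0
arm 126 z [0.0812 0.0826 0.0833] th 1.09 Ft -9.78 Fr -1.59
t 8.7 fix [-0.0282  0.1577] tipz 0.0983 yaw 1.192 F fix [ 9.31 -7.03] 7.27 op 0.0
arm 123 z [0.0816 0.0826 0.0829] th 1.107 Ft -11.61 Fr -3.33
```

The finger's friction is holding the post down (Fz is +7 N), so I raise the tool to help the lift instead of pushing harder.

```bash
for i in 1 2; do python3 -m pendant '[[0,0,-0.01,0,0,0,1],[0,0,-0.02,0,0,0,1]]' >/dev/null; python3 -c "
from h import *
arm()"; done
```

```text
t 8.95 fix [-0.0312  0.1591] tipz 0.1005 yaw 1.192 F fix [ 5.62 -4.99] -2.2 op 0.01
arm 111 z [0.0824 0.0836 0.0841] th 1.146 Ft -6.56 Fr -1.93
t 9.2 fix [-0.0331  0.1607] tipz 0.1033 yaw 1.192 F fix [ 4.33 -3.3 ] -2.38 op 0.01
arm 110 z [0.0832 0.0844 0.0849] th 1.16 Ft -4.6 Fr -0.95
```

```bash
for i in 1 2 3; do python3 -m pendant '[[0.0022,-0.0075,-0.004,0,0,-0.0064,1],[0.0022,-0.0075,-0.008,0,0,-0.0064,1]]' >/dev/null; python3 -c "
from h import *
arm()"; done
```

```text
t 9.45 fix [-0.0347  0.1621] tipz 0.1047 yaw 1.212 F fix [ 5.25 -3.11] -1.78 op 0.0
arm 98 z [0.0838 0.0846 0.0851] th 1.188 Ft -4.89 Fr -0.84
t 9.7 fix [-0.037   0.1636] tipz 0.1059 yaw 1.233 F fix [ 4.68 -1.4 ] -2.37 op 0.01
arm 98 z [0.0837 0.0849 0.0852] th 1.222 Ft -4.57 Fr -0.71
t 9.95 fix [-0.0404  0.1655] tipz 0.1068 yaw 1.254 F fix [ 2.8  -0.41] -1.83 op 0.0
arm 81 z [0.0845 0.0856 0.086 ] th 1.272 Ft -2.43 Fr 1.52
```

Now on the flat top with low force. I feel forward in about 0.03 rad steps.

```bash
cat > step.sh <<'E'
python3 -c "
from h import *
arm()"
E
python3 -m pendant '[[0.0016,-0.0055,0.005,0,0,-0.0048,1],[0.0033,-0.0113,0.01,0,0,-0.0095,1],[0.0033,-0.0113,0.01,0,0,-0.0095,1]]' >/dev/null; sh step.sh
python3 -m pendant '[[0.0016,-0.0055,0.005,0,0,-0.0048,1],[0.0033,-0.0113,0.01,0,0,-0.0095,1],[0.0033,-0.0113,0.01,0,0,-0.0095,1]]' >/dev/null; sh step.sh
```

```text
t 10.3 fix [-0.041   0.1661] tipz 0.1056 yaw 1.284 F fix [4.42 1.09] 4.27 op 0.01
arm 81 z [0.0841 0.0854 0.0857] th 1.285 Ft -5.74 Fr 1.98
t 10.65 fix [-0.0431  0.1673] tipz 0.1036 yaw 1.314 F fix [4.19 0.32] 4.76 op 0.01
arm 72 z [0.0844 0.0852 0.0859] th 1.318 Ft -4.46 Fr 1.74
```

```bash
for i in 1 2; do
python3 -m pendant '[[0.0016,-0.0055,0,0,0,-0.0048,1],[0.0033,-0.0113,0,0,0,-0.0095,1],[0.0033,-0.0113,0,0,0,-0.0095,1]]' >/dev/null; sh step.sh;done
```

```text
t 11.0 fix [-0.0452  0.1685] tipz 0.1036 yaw 1.344 F fix [4.93 0.31] 5.07 op 0.0
arm 71 z [0.0842 0.0854 0.0857] th 1.36 Ft -3.28 Fr 1.61
t 11.35 fix [-0.0472  0.1697] tipz 0.1036 yaw 1.374 F fix [4.92 1.91] 5.5 op 0.0
arm 60 z [0.0843 0.0851 0.0855] th 1.391 Ft -4.91 Fr 1.47
```

```bash
for i in 1 2 3; do
python3 -m pendant '[[0.0016,-0.0055,0,0,0,-0.0048,1],[0.0033,-0.0113,0,0,0,-0.0095,1],[0.0033,-0.0113,0,0,0,-0.0095,1]]' >/dev/null; sh step.sh;done
```

```text
t 11.7 fix [-0.0492  0.1708] tipz 0.1036 yaw 1.404 F fix [5.43 0.85] 5.18 op 0.0
arm 60 z [0.0843 0.0854 0.0858] th 1.419 Ft -6.29 Fr 1.11
t 12.05 fix [-0.0516  0.172 ] tipz 0.1035 yaw 1.434 F fix [4.4  0.81] 5.05 op 0.01
arm 51 z [0.0844 0.0853 0.0858] th 1.473 Ft -3.12 Fr 0.67
t 12.4 fix [-0.0539  0.173 ] tipz 0.1034 yaw 1.464 F fix [4.64 1.24] 5.18 op 0.01
arm 48 z [0.084  0.0849 0.0853] th 1.507 Ft -3.26 Fr 1.2
```

```bash
for i in 1 2 3; do
python3 -m pendant '[[0.0016,-0.0055,0,0,0,-0.0048,1],[0.0033,-0.0113,0,0,0,-0.0095,1],[0.0033,-0.0113,0,0,0,-0.0095,1]]' >/dev/null; sh step.sh;done
```

```text
t 12.75 fix [-0.0561  0.1739] tipz 0.1033 yaw 1.494 F fix [3.88 1.44] 5.38 op 0.0
arm 42 z [0.0837 0.0853 0.0856] th 1.548 Ft -4.62 Fr 1.61
t 13.1 fix [-0.0584  0.1748] tipz 0.1033 yaw 1.523 F fix [4.9  1.33] 4.57 op -0.0
arm 37 z [0.0837 0.0849 0.0854] th 1.581 Ft -5.07 Fr 1.37
t 13.45 fix [-0.0606  0.1756] tipz 0.1033 yaw 1.553 F fix [5.02 0.77] 5.48 op 0.01
arm 31 z [0.0819 0.0846 0.0851] th 1.628 Ft -4.2 Fr 1.69
```

```bash
for i in 1 2 3; do
python3 -m pendant '[[0.0016,-0.0055,0,0,0,-0.0048,1],[0.0033,-0.0113,0,0,0,-0.0095,1],[0.0033,-0.0113,0,0,0,-0.0095,1]]' >/dev/null; sh step.sh;done
```

```text
t 13.8 fix [-0.063   0.1764] tipz 0.1033 yaw 1.583 F fix [4.3  1.03] 5.41 op 0.01
arm 24 z [0.0826 0.0839 0.0841] th 1.679 Ft -4.89 Fr 1.3
t 14.15 fix [-0.0656  0.1771] tipz 0.1031 yaw 1.613 F fix [3.52 0.25] 4.97 op 0.01
arm 17 z [0.0818 0.084  0.0847] th 1.728 Ft -4.48 Fr 1.66
t 14.5 fix [-0.0683  0.1777] tipz 0.1027 yaw 1.643 F fix [3.01 1.72] 4.78 op 0.0
arm 8 z [0.0613 0.0627 0.0629] th 1.957 Ft -4.01 Fr 0.88
```

```bash
python3 - <<'E'
from h import *
for c in('side','scene'):
    im,d=capture(c);P=cloud(c,d);F=np.dstack([(P[...,:2]-O)@RF,P[...,2]]).reshape(-1,3);r=np.hypot(F[:,0]+.085,F[:,1]-.1)
    b=im.reshape(-1,3).min(1)>120
    z0=np.load(c+'.npz');G=z0['P'];G=np.dstack([(G[...,:2]-O)@RF,G[...,2]]).reshape(-1,3);r0=np.hypot(G[:,0]+.085,G[:,1]-.1);b0=z0['im'].reshape(-1,3).min(1)>120
    for lo,hi in((0,.01),(.012,.018),(.03,.05)):
        T=F[b&(r>lo)&(r<hi)&(F[:,2]>.045)&(F[:,2]<.13)];T0=G[b0&(r0>lo)&(r0<hi)&(G[:,2]>.045)&(G[:,2]<.13)]
        print(c,lo,len(T),np.percentile(T[:,2],[50,85,95]).round(4) if len(T) else 0,'start',np.percentile(T0[:,2],[50,85,95]).round(4))
    cv2.imwrite(f'pics/{c}5.png',cv2.resize(im[120:240,270:400] if c=='side' else im[160:260,140:260],None,fx=5,fy=5)[...,::-1])
E
sh step.sh
```

```text
side 0 31 [0.0943 0.095  0.0952] start [0.0864 0.0877 0.0885]
side 0.012 32 [0.0759 0.0853 0.0861] start [0.0694 0.0778 0.0789]
side 0.03 193 [0.0614 0.0656 0.0666] start [0.0576 0.0712 0.0772]
scene 0 51 [0.0933 0.0944 0.0951] start [0.0858 0.0876 0.0881]
scene 0.012 143 [0.0754 0.0849 0.0859] start [0.077  0.0788 0.0796]
scene 0.03 377 [0.0644 0.074  0.0837] start [0.0573 0.0749 0.0774]
t 14.65 fix [-0.0685  0.1776] tipz 0.1025 yaw 1.642 F fix [2.49 0.46] 3.72 op 0.0
arm 7 z [0.0615 0.0619 0.0624] th 2.024 Ft -3.12 Fr 0.77
```

View pics/side5.png

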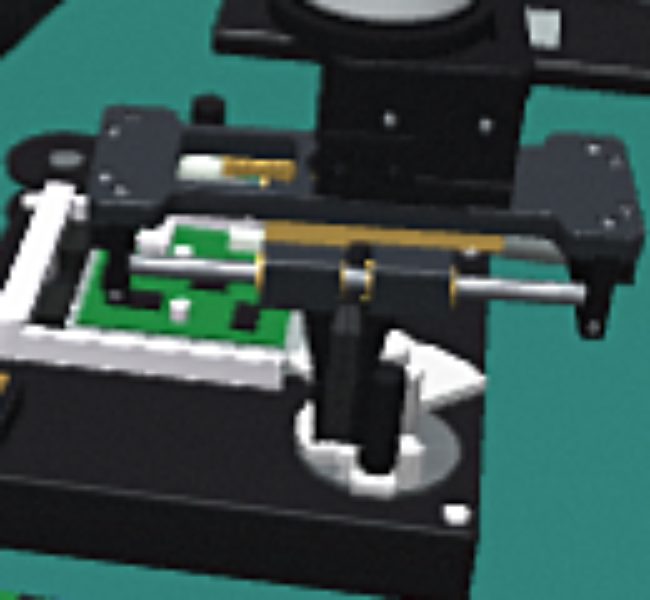

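The post (380,420) is still on the cam top, since the hub is 7.5 mm above its rest height. I'll use hub height as the gauge.

```bash
cat > step.sh <<'E'
python3 -c "
from h import *
st();k=readout.read_state();f=RF.T@k['force'][:2];a=np.arctan2(k['tcp_rot'][1,0],k['tcp_rot'][0,0])-YAW
im,d=capture('side');P=cloud('side',d);F=np.dstack([(P[...,:2]-O)@RF,P[...,2]]).reshape(-1,3);r=np.hypot(F[:,0]+.085,F[:,1]-.1)
T=F[(im.reshape(-1,3).min(1)>120)&(r<.01)&(F[:,2]>.045)&(F[:,2]<.13)]
print('hub',len(T),np.median(T[:,2]).round(4) if len(T) else 0,'Ft',round(f@[-np.sin(a),np.cos(a)],2))"
E
for i in 1 2; do
python3 -m pendant '[[0.0016,-0.0055,0,0,0,-0.0048,1],[0.0033,-0.0113,0,0,0,-0.0095,1],[0.0033,-0.0113,0,0,0,-0.0095,1]]' >/dev/null; sh step.sh;done
```

```text
t 15.0 fix [-0.0707  0.1781] tipz 0.1024 yaw 1.673 F fix [2.49 1.21] 1.3 op 0.01
hub 18 0.0941 Ft -2.6
t 15.35 fix [-0.0746  0.179 ] tipz 0.102 yaw 1.703 F fix [ 0.06 -0.6 ] -0.08 op 0.0
hub 12 0.0813 Ft 0.02
```

The hub fell 13 mm and the force vanished, so the handle is in the notch. I let go, backing off first and then going up.

```bash
python3 -m pendant '[[0,0.03,0,0,0,0,1],[0,0.06,0,0,0,0,1],[0,0.06,-0.1,0,0,0,1],[0,0.06,-0.3,0,0,0,1],[0,0.06,-0.5,0,0,0,1],[0,0.06,-0.5,0,0,0,1],[0,0.06,-0.5,0,0,0,1]]' >/dev/null; sh step.sh
python3 - <<'E'
from h import *
for c in('side','scene'):
    im,d=capture(c);P=cloud(c,d);F=np.dstack([(P[...,:2]-O)@RF,P[...,2]]).reshape(-1,3)
    r=np.hypot(F[:,0]+.085,F[:,1]-.1)
    T=F[(F[:,2]>.1)&(F[:,2]<.13)&(r>.06)&(r<.09)&(F[:,1]>.12)];print(c,'post',len(T),T.mean(0).round(4),T[:,2].max()) if len(T) else 0
    T=F[(F[:,2]>.07)&(F[:,2]<.09)&(abs(F[:,1]+.015)<.03)&(F[:,0]>-.12)&(F[:,0]<-.03)];print('tab',len(T),T.min(0).round(4),T.max(0).round(4)) if len(T) else 0
    if c=='side':cv2.imwrite('pics/side6.png',cv2.resize(im[120:240,250:400],None,fx=5,fy=5)[...,::-1])
E
```

```text
t 16.1 fix [-0.0601  0.1799] tipz 0.2036 yaw 1.702 F fix [0.29 0.61] -0.38 op 0.0
hub 54 0.0814 Ft -0.37
side post 88 [-0.0898  0.1793  0.1113] 0.11953250997581844
tab 55 [-0.0597 -0.0353  0.071 ] [-0.0496  0.014   0.0868]
scene post 61 [-0.0864  0.1715  0.1109] 0.11852898920614474
tab 210 [-0.0618 -0.0411  0.0701] [-0.0496  0.0092  0.0875]
```

View pics/side6.png

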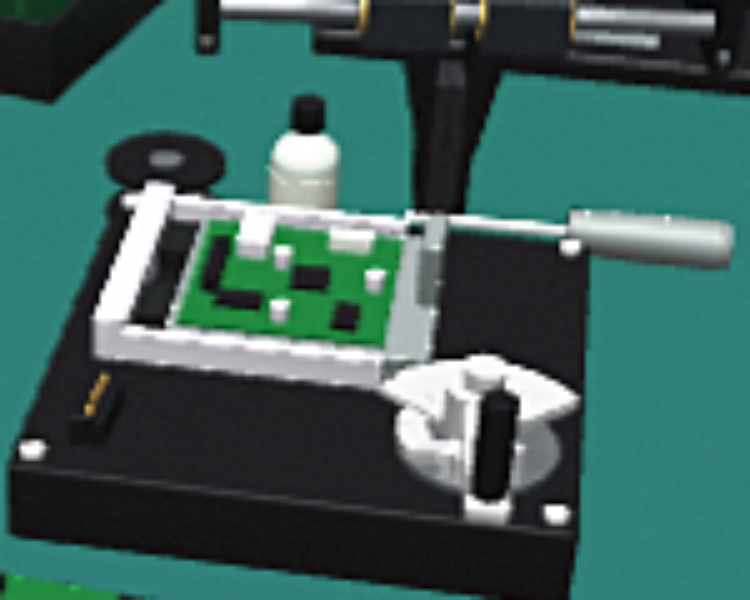

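The post (490,440) stands across with its top at about 118.5 mm, in the notch. The flange lies in front of the carrier, and the tab reads -55 mm (home). The gripper is clear.

```bash
python3 -c "
from rig import bot;print(bot.hand_in())"
```

```text
the job is handed in; nothing more can be done
None
```

The job is handed in: by camera the carrier is home, the handle has dropped 13 mm into its notch about 1.7 rad round, and the gripper is clear; the hand-in returned no verdict.

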